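# Back the feed wheel off by one notch

## Task

The black ratchet wheel of the parts feeder was fed one notch too far. Using only your fingertips, push the pawl's T-lever away from the wheel so that the pawl lifts out of the teeth and stays leaning back by itself, push the wheel by its pins one notch backward (clockwise seen from above, an eighth of a turn), then tip the lever back so that the pawl drops fully home in that notch. Push gently, pinch and lift nothing, and leave the loose things on the bench where they are.

Things in the scene. Friction and masses are not known exactly. Their poses are not given: they have to be found in the camera images.
- feeder: Fixed aluminium base plate of the parts feeder, 12 mm thick. Origin on the bench under the wheel's axis; z up; its +y points from the wheel's axis to the pawl's bracket; plate x -100 to 100, y -100 to 175. The bracket: two cheeks 64 high at the hinge and, at y 130 to 135, a back plate 31 wide, 68 high.
- wheel (a joint): Angle (rad) of the black ratchet wheel. Grows as it turns BACKWARD, clockwise from above. About 0 (start: slightly less) in the present notch, pawl's nose against a tooth's steep side; one notch is 0.785. In the next notch the pawl can drop fully only with the wheel between about 0.57 and 0.78. Stays where left; turns with about 2 N at a pin, and is blocked backward while the pawl is down.
- wheel_axis (a point): Centre of the wheel's face, 36 above the bench. The wheel is flat, level, 172 mm across, 12 thick, on an upright axle, with an 8 high nut. Eight white ramp teeth stand on the rim of its face, one every 45 deg, radius 62 to 85 mm, tops 46 above the bench, steep sides looking clockwise.
- pawl (a joint): Angle (rad) of the steel drop pawl about its level hinge: 0 = down, nose at the bottom of a notch; grows as the nose is lifted and the lever swings outward from the wheel, to 1.1 at its stop, where it stays by the lever's weight. Balances at about 0.85: let go well below that it falls down on the wheel, well above it falls outward. Weighs about 150 g, moves with less than 4 N at the bar.
- pawl_hinge (a point): Pawl's hinge axis, along the feeder's x, 115 mm from the wheel's axis along the feeder's +y, 56 above the bench. With the pawl down its arm (14 wide, 51 to 61 above the bench) reaches 50 from here towards the wheel's axis; the nose, 12 wide, hangs from its end.
- pawl_bar (a point): Middle of the level cross bar on top of the pawl's lever: 14 mm thick, 42 long along the feeder's x, 60 from the hinge. Pawl down: the lever leans towards the wheel, bar 92 mm from the wheel's axis, 111 above the bench. Pushed level and outward it lifts the nose. Lifted (1.1): it leans outward, bar 154 from the wheel's axis, 102 above the bench; pushed inward it drops the nose.
- pin0 (a point): Centre of the top of one of four alike steel pins that stand upright on the wheel's face, 90 deg apart, to push it by: diameter 10 mm, 52 from the wheel's axis, tops 80 above the bench (44 above the face).
- pin1 (a point): Centre of the top of one of four alike steel pins that stand upright on the wheel's face, 90 deg apart, to push it by: diameter 10 mm, 52 from the wheel's axis, tops 80 above the bench (44 above the face).
- pin2 (a point): Centre of the top of one of four alike steel pins that stand upright on the wheel's face, 90 deg apart, to push it by: diameter 10 mm, 52 from the wheel's axis, tops 80 above the bench (44 above the face).
- pin3 (a point): Centre of the top of one of four alike steel pins that stand upright on the wheel's face, 90 deg apart, to push it by: diameter 10 mm, 52 from the wheel's axis, tops 80 above the bench (44 above the face).
- test_block: Bystander: loose white printed block with six holes, 60 x 40 x 24 mm, origin at the centre of its underside. Leave alone.
- cup: Bystander: loose grey printed cup, 60 mm diameter and 60 high, origin at the centre of its underside. Leave alone.
- driver: Bystander: loose screwdriver lying on the bench, origin under its middle, length along its x. Leave alone.

How it is judged:
By the outcome, as a careful person would: the job done as asked, in the order asked, and still so for the second after the job is handed in, with the robot touching nothing.
It also fails if it takes over 67 s, if anything falls off the work surface, if the arm or the gripper's body presses on something with over 40 N, if the wrist force passes 120 N, or if a joint passes its speed limit or range.

## Robot

A 7-joint arm with a two-finger parallel gripper is mounted at the origin on the work surface. World frame = base frame: x ahead of the robot, y to its left, z up, the work surface at z = 0. Lengths are in m, angles in rad, forces in N, time in s.
With the tool pointing down it reaches from about 0.4 to 0.9 m from the base axis. Payload 5.5 kg.
Tool frame: the origin (TCP) lies at the very end of the fingers, on their centre line; the grasp point (between the pads) lies 19 mm behind it; z points along the fingers, y is the line along which they close (so a half turn about z gives the same grasp; the last joint's range is limited). The gripper opens to 85 mm and grips with 20 to 120 N. Pads are 22 mm wide; open, the fingers measure 114 mm over their backs; the gripper's body (76 mm by 85 mm) begins 54 mm behind the grasp point. The pads swing forward as they close: fully open they stand 13 mm farther back than shut.
Start: joints at [-0.984, 0.501, -0.427, 1.55, 0.221, 1.138, -0.21], TCP at [0.207, 0.616, 0.231] pointing down, gripper open.
Joint ranges: [-2.88, 2.88], [-0.31, 2.03], [-1.54, 1.56], [0.2, 2.42], [-1.41, 4.55], [0.19, 2.02], [-2.57, 2.57]. Speed limits (rad/s): [2.57, 2.57, 3.14, 3.14, 3.14, 3.14, 3.14].

## Interface

Orientations are given as [roll, pitch, yaw] about the fixed x, y, z axes, in that order (R = Rz(yaw) Ry(pitch) Rx(roll)).
In Python, from rig import arm gives the robot as it stands. The module is installed in compiled form; this text tells all that it offers.
- The arm moves only by the shell command python3 -m handwheel 'ROWS' [OPENING]. ROWS is JSON, one flat list of numbers, 6 for each row, row after row: the shift along the tool's x, y, z in m, then the turn, a rotation vector about the tool's x, y, z in rad. In form: [tx, ty, tz, ax, ay, az, tx, ty, tz, ax, ay, az, ...]. A call has 1 to 10 rows; each row is the pose to reach, as a shift and turn from the pose commanded when the call began, along the tool's axes at that moment; what a row does not reach only later rows make up. A row lasts 1/10 s, in which the tool goes at most 50 mm and 8.59 degrees, less where a joint would pass 70% of its speed; a pose out of reach is approached as far as the arm can. A call with a gripper value outside its range is refused whole. OPENING is the finger opening in m, from 0 to 0.0854, set as the call begins (- or left out, the last holds). The fingers move at their own pace and stop on an object; the grip force is fixed at half the most. Time passes only in rows, so rows that repeat a pose let the fingers close. It gives the time, the measured TCP pose, the force, the opening and the grip force at its end, in the units of the state.
- arm.observe(): the state, without advancing time (a new reading comes with each control period).
- arm.grab_frame(name): name is "scene" or "top" or "wrist"; returns a dict with "frame" (400x640x3 uint8, blue, green, red), "camera_matrix" (3x3 intrinsics, pixels), "R" (3x3) and "t" (3): a world point X has camera coordinates R X + t. Camera axes: x right, y down, z forward; pixel columns grow to the right and rows downward; lengths in m; the calibration is good to about 2 mm. A picture is of the moment at which its call begins. There is no depth.
- arm.job_done(): hands the job in; it is judged then, once.
Trained networks look in a picture, given as the dict that the camera call returned (one of the last four; its "shot" number tells which), for a name from the list of things; names that differ only in an ending like _2 or _b are one class to them, and where a whole thing is asked for, a point or a joint stands for the part that bears it (a point fixed in the world has none). Each returns a list of dicts, best first, with "score" (0 to 1); they miss things now and then, are a little off and sometimes report something else, mostly with a low value. They report only what shows in the picture. A call takes as long as a camera call.
- arm.find_in(picture, target): "rect" ([left, top, right, bottom] as shares, 0 to 1, of the picture: columns of its width, rows of its height, round what is visible of it).
- arm.pinpoint(picture, target): "point" ([column, row] as shares, 0 to 1, of the picture: columns of its width, rows of its height: a listed point, or the origin of a listed thing).
The state is a dict: "time": time; "joint_positions": joint angles; "joint_vel": joint speeds; "effort": joint torques, N m; "position": TCP position; "tcp_rot": TCP orientation; "wrist_force": force on the tool from outside, world axes, zero at the start; "ft_torque": the same for the moment, N m; "opening": finger opening in m; "gripper_force": force on a finger pad.
Only numpy, scipy, OpenCV 4.12 (cv2) and the standard library are available. Lean on these libraries where they do the work, as an engineer would, in place of code of your own. Each camera call takes 0.05 s, during which the arm holds its last target. There are 200 camera calls.

## Working session

There is one attempt and no reset: what is moved stays moved. The work goes in short steps, Python scripts to look and compute and a shell command to move; the robot and the scene stay as the last step left them, time stands still between calls to the robot, and variables do not carry over. Pictures are saved under pics/ and viewed, at most 10 in all, crops included, and the job is handed in when it is done.

```bash
mkdir -p pics; cat > h.py <<'E'
import numpy as np, cv2
from rig import arm
def ray(p,uv):
    K,R,t=map(np.array,(p["camera_matrix"],p["R"],p["t"]))
    d=R.T@np.linalg.inv(K)@np.array([uv[0]*640,uv[1]*400,1]); return -R.T@t,d
def onz(p,uv,z):
    c,d=ray(p,uv); return c+d*(z-c[2])/d[2]
def proj(p,X):
    x=np.array(p["R"])@np.array(X)+np.array(p["t"]); x=np.array(p["camera_matrix"])@x; return x[:2]/x[2]
E
python3 - <<'E'
from h import *
np.set_printoptions(precision=4,suppress=True)
s=arm.observe(); print(s["time"],s["position"],s["tcp_rot"],s["opening"])
Z=dict(feeder=0,wheel_axis=.036,pawl_hinge=.056,pawl_bar=.111,pin0=.08,test_block=0,cup=0,driver=0)
ps={}
for n in("scene","top"):
    p=ps[n]=arm.grab_frame(n); cv2.imwrite(f"pics/{n}0.png",p["frame"])
    print(n,"cam",-np.array(p["R"]).T@np.array(p["t"]))
    for k,z in Z.items():
        for r in arm.pinpoint(p,k)[:5]: print(k,round(r["score"],2),np.array(r["point"])*[640,400],onz(p,r["point"],z))
E
```

```text
0.0 [0.2066 0.6155 0.2302] [-3.1396 -0.0001  2.8178] 0.08519684857892557
scene cam [1.1559 0.6975 0.6579]
feeder 0.73 [304.896 203.2  ] [ 0.531  -0.0873  0.    ]
feeder 0.52 [284.224 183.6  ] [ 0.5039 -0.229   0.    ]
wheel_axis 0.62 [301.504 196.8  ] [ 0.5499 -0.0786  0.036 ]
pawl_hinge 0.88 [334.08 204.  ] [0.5264 0.04   0.056 ]
pawl_hinge 0.39 [297.28 193.8 ] [ 0.5678 -0.0752  0.056 ]
pawl_hinge 0.3 [324.096 183.48 ] [ 0.4691 -0.0648  0.056 ]
pawl_bar 0.53 [323.52 183.08] [0.5315 0.0021 0.111 ]
pin0 0.94 [282.624 186.2  ] [ 0.5959 -0.1074  0.08  ]
pin0 0.9 [299.904 170.8  ] [ 0.4984 -0.1458  0.08  ]
pin0 0.78 [297.92 190.2 ] [ 0.5775 -0.0585  0.08  ]
pin0 0.75 [316.288 185.48 ] [ 0.521  -0.0417  0.08  ]
test_block 0.53 [248.832 171.6  ] [ 0.5444 -0.3857  0.    ]
cup 0.96 [344.704 300.68 ] [0.7224 0.28   0.    ]
cup 0.68 [446.08 255.28] [0.4242 0.3488 0.    ]
driver 0.61 [445.184 255.52 ] [0.4267 0.3477 0.    ]
driver 0.23 [328.192 204.32 ] [ 0.4823 -0.0324  0.    ]
top cam [ 0.4014 -0.0077  1.1896]
feeder 0.82 [356.032 204.   ] [ 0.5366 -0.087   0.    ]
wheel_axis 0.78 [356.672 198.08 ] [ 0.5498 -0.0867  0.036 ]
pawl_hinge 0.82 [316.992 206.08 ] [0.525  0.0284 0.056 ]
pawl_hinge 0.5 [321.6  202.32] [0.5357 0.0152 0.056 ]
pawl_bar 0.52 [321.6 197.8] [0.5416 0.014  0.111 ]
pin0 0.84 [348.992 213.2  ] [ 0.5018 -0.0617  0.08  ]
pin0 0.8 [365.696 182.4  ] [ 0.5885 -0.1098  0.08  ]
pin0 0.72 [373.888 208.   ] [ 0.5159 -0.1312  0.08  ]
pin0 0.56 [345.472 185.88 ] [ 0.5791 -0.0528  0.08  ]
test_block 0.67 [449.024 198.68 ] [ 0.5507 -0.364   0.    ]
test_block 0.58 [341.696 189.6  ] [ 0.5806 -0.0445  0.    ]
cup 0.63 [235.072 147.6  ] [0.7143 0.2828 0.    ]
driver 0.88 [209.408 242.32 ] [0.4239 0.3532 0.    ]
```

View pics/scene0.png

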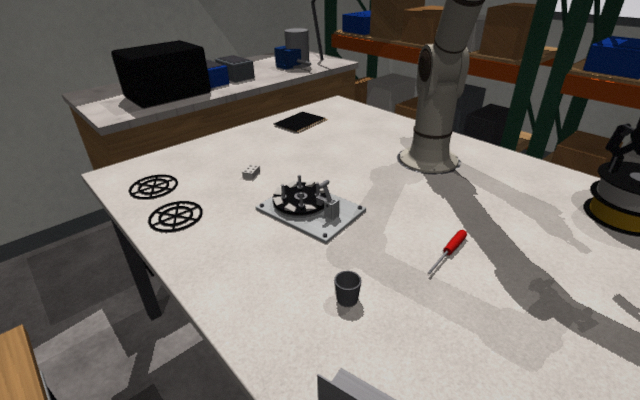

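View pics/top0.png

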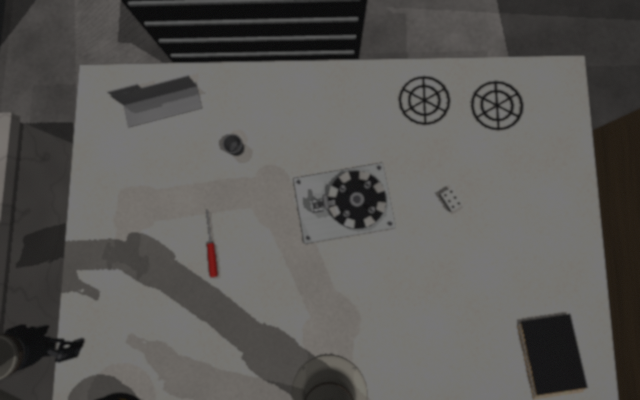

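Scene: the feeder's wheel is around (300,197) and its pawl around (325,190). Top: wheel at (357,198), pawl at (318,205). The bystanders are well away from the feeder. Next I move over the feeder, closing the fingers on the way, and measure with the wrist camera.

```bash
python3 -m handwheel '[-0.01,-0.01,-0.01,0,0,0,-0.035,-0.035,-0.03,0,0,0,-0.065,-0.065,-0.05,0,0,0,-0.095,-0.095,-0.07,0,0,0,-0.125,-0.125,-0.09,0,0,0,-0.155,-0.155,-0.1,0,0,0,-0.185,-0.185,-0.1,0,0,0,-0.215,-0.215,-0.1,0,0,0,-0.245,-0.245,-0.1,0,0,0,-0.275,-0.275,-0.1,0,0,0]' 0
python3 -m handwheel '[-0.03,-0.03,0,0,0,-0.06,-0.06,-0.06,0,0,0,-0.12,-0.09,-0.09,0,0,0,-0.18,-0.12,-0.12,0,0,0,-0.24,-0.15,-0.15,0,0,0,-0.3,-0.18,-0.18,0,0,0,-0.36,-0.21,-0.21,0,0,0,-0.42,-0.235,-0.24,0,0,0,-0.48,-0.25,-0.258,0,0,0,-0.52,-0.255,-0.265,0,0,0,-0.52]'
cat > look.py <<'E'
from h import *
import sys
np.set_printoptions(precision=4,suppress=True)
s=arm.observe(); print(s["time"],np.array(s["position"]),np.array(s["tcp_rot"]),s["opening"],s["wrist_force"])
Z=dict(feeder=0,wheel_axis=.036,pawl_hinge=.056,pawl_bar=.111,pin0=.08)
for n in sys.argv[2].split(","):
    p=arm.grab_frame(n); cv2.imwrite(f"pics/{n}{sys.argv[1]}.png",p["frame"])
    print(n)
    for k,z in Z.items():
        for r in arm.pinpoint(p,k)[:5]:
            if r["score"]>.3: print(k,round(r["score"],2),np.array(r["point"])*[640,400],onz(p,r["point"],z))
E
python3 look.py 1 wrist
```

```text
time: 1.9
position: [0.3805, 0.2655, 0.3323]
tcp_rot: [3.14, 0.001, 2.817]
wrist_force: [0.3, 0.3, 1.0]
opening: 0.0004
gripper_force: 0.0
time: 2.9
position: [0.5373, -0.0683, 0.3319]
tcp_rot: [-3.141, 0.001, -2.95]
wrist_force: [0.1, 0.8, -0.5]
opening: -0.0001
gripper_force: 0.0
2.9 [ 0.5373 -0.0683  0.3319] [-3.1407  0.0005 -2.9503] -7.808358424202396e-05 [ 0.1363  0.7642 -0.4746]
wrist
feeder 0.76 [308.288 161.32 ] [ 0.5486 -0.0879  0.    ]
wheel_axis 0.56 [311.104 166.   ] [ 0.5477 -0.0828  0.036 ]
pawl_hinge 0.92 [396.288 171.32 ] [0.53   0.0253 0.056 ]
pawl_bar 0.86 [385.6 182.8] [0.5364 0.0025 0.111 ]
pin0 0.87 [279.68 201.4 ] [ 0.5904 -0.1131  0.08  ]
pin0 0.85 [275.072 143.6  ] [ 0.5213 -0.1293  0.08  ]
pin0 0.81 [338.368 145.4  ] [ 0.5092 -0.0558  0.08  ]
pin0 0.72 [335.104 207.08 ] [ 0.5846 -0.0442  0.08  ]
```

View pics/wrist1.png

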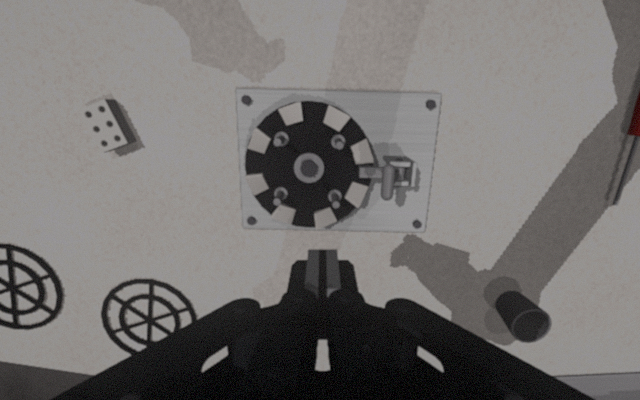

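Wrist: the plate's corners are at about (236,88), (441,93), (428,232) and (243,229). The wheel centre is at (310,167), the T-bar at (388,182), and the shut fingers at the bottom around (322,270). I'll take the yaw from the plate's corners.

```bash
cat > fr.py <<'E'
from h import *
np.set_printoptions(precision=4,suppress=True)
p=arm.grab_frame("wrist")
c=np.array([onz(p,np.array(q)/[640,400],.012)[:2] for q in[(236,88),(441,93),(428,232),(243,229)]])
loc=np.array([[-.1,-.1],[-.1,.175],[.1,.175],[.1,-.1]])
print(c)
M=loc-loc.mean(0);N=c-c.mean(0);th=np.arctan2((M[:,0]*N[:,1]-M[:,1]*N[:,0]).sum(),(M*N).sum())
R=np.array([[np.cos(th),-np.sin(th)],[np.sin(th),np.cos(th)]])
o=c.mean(0)-R@loc.mean(0);print("yaw",th,"o",o,"res",(c-(loc@R.T+o)))
E
python3 fr.py
```

```text
[[ 0.4697 -0.1923]
 [ 0.4225  0.0737]
 [ 0.6155  0.1139]
 [ 0.6651 -0.1578]]
yaw 0.1822697068169198 o [ 0.55   -0.0775] res [[-0.0001  0.0017]
 [ 0.0026 -0.0028]
 [-0.0011  0.0012]
 [-0.0014 -0.0001]]
```

```bash
python3 -m handwheel '[-0.003,0.01,0.02,0,0,0,-0.006,0.02,0.05,0,0,0,-0.01,0.03,0.08,0,0,0,-0.01,0.036,0.11,0,0,0,-0.01,0.036,0.14,0,0,0,-0.01,0.036,0.17,0,0,0,-0.01,0.036,0.2,0,0,0,-0.01,0.036,0.22,0,0,0,-0.01,0.036,0.235,0,0,0,-0.01,0.036,0.235,0,0,0]'
python3 look.py 2 wrist,scene
```

```text
time: 4.25
position: [0.5382, -0.0257, 0.0943]
tcp_rot: [3.14, -0.004, -2.944]
wrist_force: [-0.4, 0.5, 0.1]
opening: -0.0001
gripper_force: 0.0
4.25 [ 0.5382 -0.0257  0.0943] [ 3.1402 -0.0043 -2.9436] -0.00010934485080153284 [-0.4394  0.5374  0.1204]
wrist
feeder 0.82 [240.896 205.52 ] [ 0.5496 -0.0866  0.    ]
feeder 0.31 [229.696 222.6  ] [ 0.5647 -0.0931  0.    ]
wheel_axis 0.97 [230.4 224.2] [ 0.5508 -0.0848  0.036 ]
pawl_hinge 0.9 [412.8 240.2] [0.5313 0.0257 0.056 ]
pawl_bar 0.57 [394.88 287.4 ] [0.5341 0.0035 0.111 ]
pin0 0.88 [273.088 314.4  ] [ 0.58   -0.0463  0.08  ]
pin0 0.81 [124.416 182.6  ] [ 0.521 -0.128  0.08 ]
pin0 0.79 [279.872 186.48 ] [ 0.5082 -0.0542  0.08  ]
pin0 0.78 [145.28 309.52] [ 0.5906 -0.1149  0.08  ]
scene
feeder 0.8 [302.528 204.6  ] [ 0.5414 -0.0863  0.    ]
wheel_axis 0.76 [302.208 196.08 ] [ 0.5457 -0.0803  0.036 ]
pawl_hinge 0.6 [329.792 204.48 ] [0.5369 0.0335 0.056 ]
pawl_bar 0.5 [328.32 182.  ] [0.5176 0.007  0.111 ]
pin0 0.92 [316.224 181.68 ] [ 0.5064 -0.0587  0.08  ]
pin0 0.82 [285.696 185.32 ] [ 0.5862 -0.1052  0.08  ]
pin0 0.78 [296.896 191.32 ] [ 0.5835 -0.0557  0.08  ]
pin0 0.64 [299.904 174.2  ] [ 0.5125 -0.1286  0.08  ]
```

View pics/wrist2.png

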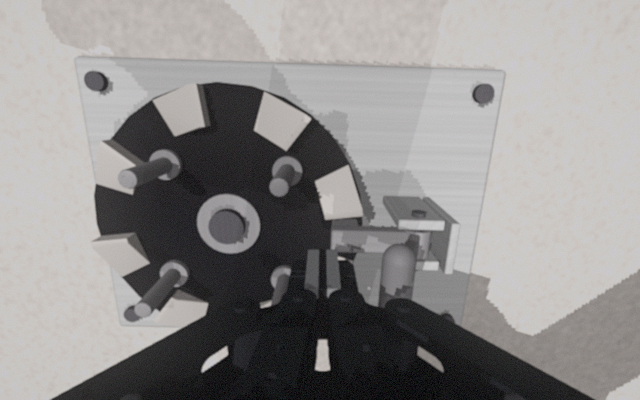

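Wrist: the shut fingers are at (330,275), about 30 px clear of the bar's near side (382–415, 245–310) and lined up with it. The push outward can start.

```bash
python3 -m handwheel '[0,0.005,0,0,0,0,0,0.01,0,0,0,0,0,0.014,0,0,0,0,0,0.018,0,0,0,0,0,0.022,0,0,0,0,0,0.026,0,0,0,0,0,0.03,0,0,0,0,0,0.034,0,0,0,0,0,0.038,0,0,0,0,0,0.042,0,0,0,0]'
python3 -m handwheel '[0,0.004,0,0,0,0,0,0.008,0,0,0,0,0,0.012,0,0,0,0,0,0.015,0,0,0,0,0,0.018,0,0,0,0,0,0.021,0,0,0,0,0,0.024,0,0,0,0,0,0.026,0,0,0,0,0,0.028,0,0,0,0,0,0.028,0,0,0,0]'
python3 look.py 3 wrist
```

```text
time: 5.85
position: [0.532, 0.0146, 0.0963]
tcp_rot: [3.141, -0.0, -2.945]
wrist_force: [0.7, -0.2, 0.3]
opening: 0.0002
gripper_force: 0.2
time: 6.85
position: [0.5265, 0.042, 0.0963]
tcp_rot: [3.141, -0.0, -2.945]
wrist_force: [-0.6, -0.3, -0.7]
opening: -0.0
gripper_force: 0.0
6.85 [0.5265 0.042  0.0963] [ 3.1414 -0.     -2.9449] -2.105902521199741e-06 [-0.6443 -0.347  -0.6924]
wrist
feeder 0.92 [147.328 201.68 ] [ 0.5497 -0.0884  0.    ]
wheel_axis 0.89 [124.032 217.4  ] [ 0.5489 -0.0854  0.036 ]
pawl_hinge 0.62 [296.   237.32] [0.5323 0.0258 0.056 ]
pawl_bar 0.82 [375.872 278.   ] [0.5206 0.0627 0.111 ]
pin0 0.85 [140.032 181.88 ] [ 0.5081 -0.0539  0.08  ]
pin0 0.79 [ 24.192 304.6  ] [ 0.5904 -0.1137  0.08  ]
pin0 0.76 [152.512 309.68 ] [ 0.58   -0.0445  0.08  ]
```

View pics/wrist3.png

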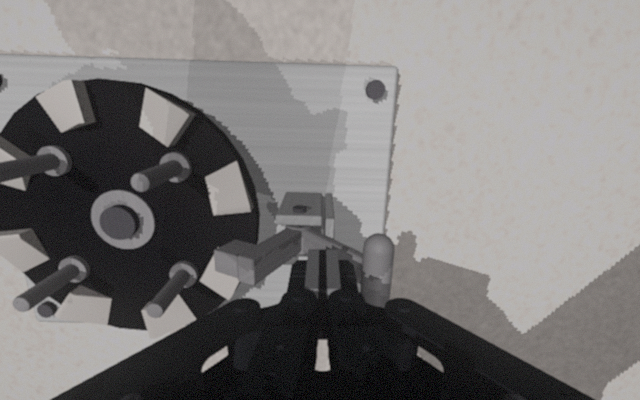

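Wrist: the bar is at (377,275), about 151 mm from the wheel's axis. The nose is lifted at (235,262), so the pawl is leaning on its stop. Next I go up, over to the far side, and down behind the pin on the feeder's (-x,-y) side.

```bash
python3 -m handwheel '[0,-0.004,-0.02,0,0,0,0,-0.004,-0.045,0,0,0,0,-0.004,-0.07,0,0,0,0.005,-0.02,-0.08,0,0,0,0.012,-0.05,-0.08,0,0,0,0.02,-0.085,-0.08,0,0,0,0.03,-0.12,-0.08,0,0,0,0.04,-0.155,-0.08,0,0,0,0.047,-0.185,-0.08,0,0,0,0.047,-0.197,-0.08,0,0,0]'
python3 -m handwheel '[0,0,0.02,0,0,0,0,0,0.045,0,0,0,0,0,0.07,0,0,0,0,0,0.09,0,0,0,0,0,0.105,0,0,0,0,0,0.115,0,0,0,0,0,0.12,0,0,0,0,0,0.12,0,0,0]'
python3 look.py 4 wrist
```

```text
time: 8.15
position: [0.5179, -0.1651, 0.1764]
tcp_rot: [-3.14, -0.001, -2.951]
wrist_force: [-0.2, -0.9, -0.5]
opening: 0.0
gripper_force: 0.0
time: 8.95
position: [0.5188, -0.1603, 0.0559]
tcp_rot: [3.141, -0.001, -2.945]
wrist_force: [-0.5, 0.4, -0.4]
opening: -0.0002
gripper_force: 0.0
8.95 [ 0.5188 -0.1603  0.0559] [ 3.141  -0.0007 -2.9449] -0.000167371446968826 [-0.527   0.45   -0.4391]
wrist
feeder 0.91 [419.328 285.12 ] [ 0.5493 -0.0889  0.    ]
wheel_axis 0.64 [439.296 318.68 ] [ 0.5493 -0.0876  0.036 ]
pin0 0.96 [403.008 308.48 ] [ 0.5195 -0.1279  0.08  ]
pin0 0.8 [576.704 314.4  ] [ 0.5083 -0.0567  0.08  ]
```

View pics/wrist4.png

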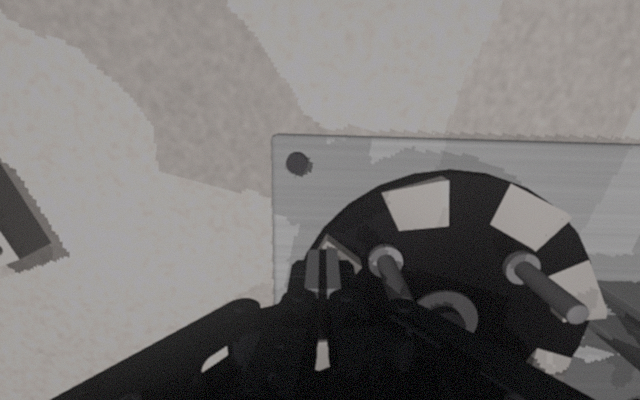

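Wrist: the fingertips at (323,270) are beside the pin (foot at (386,262)), on its correct side. Push most of the way, then measure.

```bash
python3 -m handwheel '[0,0.005,0,0,0,0,0,0.009,0,0,0,0,0,0.013,0,0,0,0,0,0.017,0,0,0,0,0,0.021,0,0,0,0,0,0.025,0,0,0,0,0,0.029,0,0,0,0,0,0.033,0,0,0,0,0,0.036,0,0,0,0,0,0.036,0,0,0,0]'
cat > ang.py <<'E'
from h import *
O=np.array([.5503,-.0853]);y=.175
import sys
for n in sys.argv[1].split(","):
    p=arm.grab_frame(n); cv2.imwrite(f"pics/{n}{sys.argv[2]}.png",p["frame"])
    for r in arm.pinpoint(p,"pin0")[:5]:
        if r["score"]<.4: continue
        d=onz(p,r["point"],.08)[:2]-O; print(n,round(r["score"],2),"r",round(np.hypot(*d),4),"ang",round(np.degrees(np.arctan2(d[1],d[0])-y),1),np.array(r["point"])*[640,400])
    for r in arm.pinpoint(p,"pawl_bar")[:2]:
        d=onz(p,r["point"],.102)[:2]-O; print("bar",r["score"],"fx",d@[np.cos(y),np.sin(y)],"fy",d@[-np.sin(y),np.cos(y)])
s=arm.observe();d=np.array(s["position"][:2])-O
print(s["time"],"tcp fx",d@[np.cos(y),np.sin(y)],"fy",d@[-np.sin(y),np.cos(y)],s["position"][2],s["wrist_force"])
E
python3 ang.py wrist,top,scene 5
```

```text
time: 10.25
position: [0.5114, -0.1252, 0.0561]
tcp_rot: [3.141, -0.001, -2.945]
wrist_force: [-0.7, -1.4, 0.1]
opening: -0.0002
gripper_force: 0.9
wrist 0.85 r 0.0506 ang 108.0 [510.592 356.6  ]
wrist 0.56 r 0.0533 ang -163.0 [368.896 281.4  ]
top 0.89 r 0.0557 ang -163.6 [366.4 213.6]
top 0.85 r 0.0478 ang 15.5 [349.632 180.8  ]
top 0.8 r 0.0537 ang -77.1 [374.72 188.4 ]
top 0.74 r 0.0459 ang 107.8 [342.784 203.6  ]
bar 0.75 fx 0.001342625865936451 fy 0.16606869882995973
scene 0.96 r 0.0608 ang 108.2 [318.4 186.8]
scene 0.81 r 0.0503 ang -52.0 [282.496 183.8  ]
scene 0.77 r 0.0615 ang -166.7 [308.416 174.32 ]
scene 0.7 r 0.057 ang 10.7 [289.408 192.6  ]
bar 0.73 fx -0.015241972132246862 fy 0.1611683579613114
10.7 tcp fx -0.04448029130574954 fy -0.03265868379994115 0.05634888593756449 [ 0.23260833 -1.23559134  0.0673536 ]
```

```bash
python3 -m handwheel '[0,0.003,0,0,0,0,0,0.006,0,0,0,0,0,0.008,0,0,0,0,0,0.01,0,0,0,0,0,0.0105,0,0,0,0,0,0.0105,0,0,0,0]'
python3 ang.py wrist,top 6
```

```text
time: 11.3
position: [0.51, -0.1147, 0.0563]
tcp_rot: [3.141, 0.0, -2.945]
wrist_force: [-0.3, -2.0, -0.6]
opening: 0.0002
gripper_force: 0.3
wrist 0.96 r 0.0521 ang -173.6 [366.912 278.28 ]
top 0.69 r 0.059 ang 99.4 [337.408 203.   ]
top 0.69 r 0.0604 ang -180.8 [361.024 217.08 ]
top 0.57 r 0.044 ang 1.6 [353.792 180.8  ]
top 0.49 r 0.1102 ang 91.3 [318.72 203.8 ]
bar 0.46 fx 0.004113745673643712 fy 0.1596690198765487
11.6 tcp fx -0.044758214433958735 fy -0.022095324668565154 0.0563403492622168 [ 0.76095929 -0.3642591  -0.05331769]
```

```bash
python3 -m handwheel '[0,-0.005,0,0,0,0,0,-0.01,0,0,0,0,0,-0.01,-0.02,0,0,0,0,-0.01,-0.05,0,0,0,0,-0.01,-0.085,0,0,0,-0.01,0.01,-0.12,0,0,0,-0.02,0.035,-0.15,0,0,0,-0.03,0.06,-0.18,0,0,0,-0.04,0.08,-0.2,0,0,0,-0.045,0.09,-0.2,0,0,0]'
python3 -m handwheel '[0,0,0,0,0,0,0,0,0,0,0,0]'
python3 ang.py wrist,top,scene 7
```

```text
time: 12.6
position: [0.5391, -0.016, 0.2598]
tcp_rot: [-3.141, 0.007, -2.943]
wrist_force: [0.1, -0.3, -0.1]
opening: 0.0001
gripper_force: 0.0
time: 12.8
position: [0.5354, -0.0194, 0.2549]
tcp_rot: [-3.141, -0.003, -2.946]
wrist_force: [-0.2, 0.3, -0.4]
opening: -0.0003
gripper_force: 0.0
wrist 0.94 r 0.0495 ang 95.3 [305.024 180.08 ]
wrist 0.77 r 0.0473 ang -82.7 [207.168 188.6  ]
wrist 0.68 r 0.0555 ang 2.9 [259.52 236.2 ]
wrist 0.66 r 0.0498 ang -176.4 [249.28 131.8 ]
bar 0.86 fx 0.00067928546617433 fy 0.15363950823346487
bar 0.45 fx -0.05614258001028334 fy -0.18578674131931816
top 0.76 r 0.0583 ang -176.0 [362.624 216.   ]
top 0.63 r 0.049 ang -78.7 [373.376 189.52 ]
bar 0.56 fx 0.003053874409134988 fy 0.16433708856743742
scene 0.93 r 0.0714 ang -174.7 [312.576 173.6  ]
scene 0.92 r 0.0491 ang -74.1 [284.608 180.68 ]
scene 0.75 r 0.0583 ang 96.8 [315.904 188.52 ]
scene 0.72 r 0.0504 ang -1.3 [287.68 190.52]
bar 0.54 fx -0.012096894915926585 fy 0.15583522580212303
13.25 tcp fx -0.0021339202707017415 fy 0.0682487959825275 0.25608008802948073 [ 0.05583762 -0.11117654 -0.63229523]
```

View pics/wrist7.png

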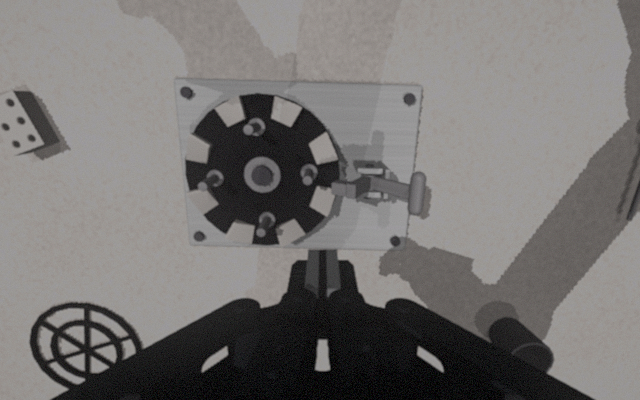

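Wrist: the wheel is turned, with its pins near 5° off the feeder's axes (about 0.67 rad). The bar is still leaning out at (418,193). Next I go outside the bar.

```bash
python3 -m handwheel '[0,0.02,0,0,0,0,-0.002,0.05,0,0,0,0,-0.004,0.08,0,0,0,0,-0.005,0.105,0,0,0,0,-0.005,0.12,0.01,0,0,0,-0.005,0.124,0.04,0,0,0,-0.005,0.124,0.07,0,0,0,-0.005,0.124,0.1,0,0,0,-0.005,0.124,0.13,0,0,0,-0.005,0.124,0.15,0,0,0]'
python3 -m handwheel '[0,0,0.01,0,0,0,0,0,0.018,0,0,0,0,0,0.018,0,0,0]'
python3 ang.py wrist 8
```

```text
time: 14.25
position: [0.5161, 0.1042, 0.1043]
tcp_rot: [-3.142, -0.002, -2.945]
wrist_force: [-0.2, 0.3, 0.4]
opening: 0.0002
gripper_force: 0.0
time: 14.55
position: [0.517, 0.1044, 0.0879]
tcp_rot: [3.142, -0.001, -2.945]
wrist_force: [0.5, 0.2, -1.1]
opening: -0.0002
gripper_force: 0.0
wrist 0.67 r 0.0514 ang 93.9 [ 37.504 245.68 ]
bar 0.97 fx 0.0007724795774836334 fy 0.15222899698619155
14.7 tcp fx 0.0012735488845374149 fy 0.19266241276231486 0.08930447072108688 [ 0.14189348 -0.24391985 -0.17193795]
```

View pics/wrist8.png

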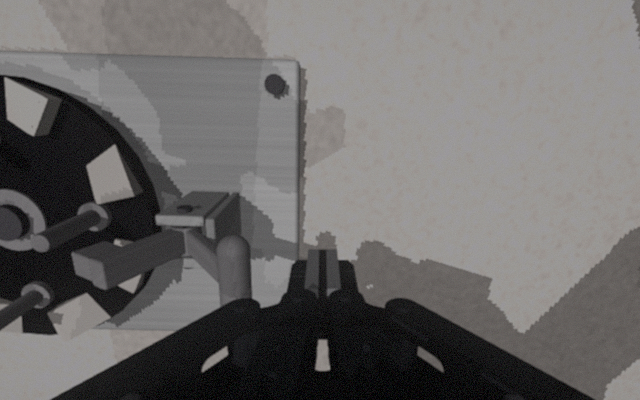

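Wrist: the fingers at (322,270) are outside the bar at (233,270), with a clear gap. Push inward slowly.

```bash
python3 -m handwheel '[0,-0.005,0,0,0,0,0,-0.01,0,0,0,0,0,-0.015,0,0,0,0,0,-0.019,0,0,0,0,0,-0.022,0,0,0,0,0,-0.025,0,0,0,0,0,-0.028,0,0,0,0,0,-0.031,0,0,0,0,0,-0.034,0,0,0,0,0,-0.037,0,0,0,0]'
python3 -m handwheel '[0,-0.003,0,0,0,0,0,-0.006,0,0,0,0,0,-0.008,0,0,0,0,0,-0.008,0,0,0,0,0,-0.008,0,0,0,0,0,-0.008,0,0,0,0]'
python3 ang.py wrist 9
```

```text
time: 15.7
position: [0.5244, 0.0679, 0.0882]
tcp_rot: [-3.142, -0.0, -2.945]
wrist_force: [0.1, 0.1, -0.3]
opening: 0.0001
gripper_force: 0.0
time: 16.3
position: [0.5259, 0.0605, 0.0883]
tcp_rot: [3.141, 0.0, -2.945]
wrist_force: [0.3, 0.3, 0.3]
opening: -0.0001
gripper_force: 0.0
wrist 0.67 r 0.0506 ang 94.3 [127.296 244.48 ]
wrist 0.62 r 0.0506 ang 4.6 [ 56.  335.4]
bar 0.76 fx 0.005884101363210518 fy 0.08618072242815185
16.45 tcp fx 0.0013241584630504684 fy 0.1478400307986641 0.08827505931331094 [-0.21124854  0.10340236  0.29857785]
```

View pics/wrist9.png

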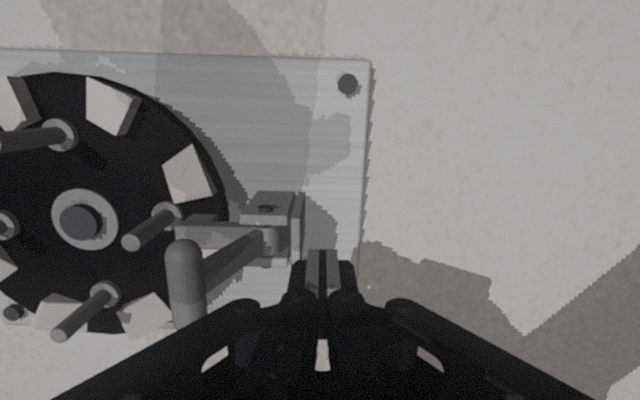

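Wrist: the pawl has dropped. Its bar leans to the wheel at (186,280) and the arm lies level at (215,228). To check it is fully home, I go back to the first viewpoint and compare.

```bash
python3 -m handwheel '[0,0.005,-0.02,0,0,0,0,0.005,-0.05,0,0,0,0,0,-0.09,0,0,0,0.003,-0.02,-0.13,0,0,0,0.006,-0.05,-0.165,0,0,0,0.009,-0.075,-0.2,0,0,0,0.012,-0.1,-0.23,0,0,0,0.014,-0.12,-0.244,0,0,0,0.014,-0.129,-0.244,0,0,0,0.014,-0.129,-0.244,0,0,0]'
python3 -m handwheel '[0,0,0,0,0,0,0,0,0,0,0,0,0,0,0,0,0,0]'
python3 look.py 10 wrist
python3 - <<'E'
import cv2,numpy as np
a=cv2.imread("pics/wrist1.png")[120:240,230:450];b=cv2.imread("pics/wrist10.png")[120:240,230:450]
cv2.imwrite("pics/cmp.png",cv2.resize(np.vstack([a,b]),None,fx=2.4,fy=2.4,interpolation=2))
E
```

```text
time: 17.45
position: [0.5371, -0.07, 0.3317]
tcp_rot: [-3.142, -0.0, -2.948]
wrist_force: [-0.0, -0.2, -1.4]
opening: -0.0002
gripper_force: 0.0
time: 17.75
position: [0.5369, -0.0675, 0.3312]
tcp_rot: [3.141, -0.002, -2.943]
wrist_force: [0.4, 0.5, -0.1]
opening: 0.0001
gripper_force: 0.0
17.75 [ 0.5369 -0.0675  0.3312] [ 3.1407 -0.0018 -2.9433] 0.00014955451163017333 [ 0.4009  0.5266 -0.054 ]
wrist
feeder 0.88 [308.672 159.88 ] [ 0.5453 -0.0865  0.    ]
wheel_axis 0.87 [304.896 168.8  ] [ 0.5519 -0.0891  0.036 ]
pawl_hinge 0.78 [395.776 176.4  ] [0.5347 0.0273 0.056 ]
pawl_bar 0.88 [384.32 184.32] [0.5368 0.0024 0.111 ]
pawl_bar 0.31 [308.032 170.92 ] [ 0.5387 -0.0843  0.111 ]
pin0 0.85 [347.392 171.08 ] [ 0.5359 -0.0379  0.08  ]
pin0 0.71 [266.368 178.2  ] [ 0.5637 -0.1321  0.08  ]
pin0 0.69 [303.616 134.   ] [ 0.5031 -0.0975  0.08  ]
pin0 0.65 [311.424 211.68 ] [ 0.5949 -0.0707  0.08  ]
```

View pics/cmp.png

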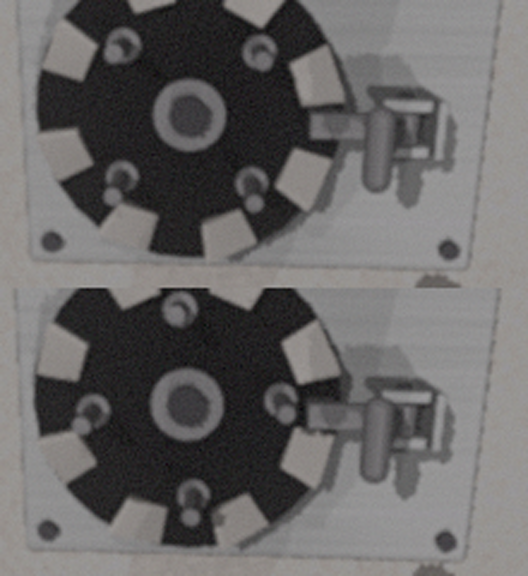

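Comparison (before above, after below): the bar, at (376,150) against (375,440), and its shadow match the first picture. The nose sits in the next notch, between the teeth at (312,350) and (305,455). The pawl is home and the robot is clear of everything.

```bash
python3 -c "
from rig import arm
print(arm.job_done())"
```

```text
the job is handed in; nothing more can be done
None
```

The job is handed in at about 18 s of the 67 s allowed: pawl lifted, wheel turned back one notch to about 0.67 rad, pawl dropped back, looking fully home in the wrist-camera comparison, and the loose things never approached; no verdict was returned.

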